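# Snap the food box lid shut section by section

## Task

The lid of the white food box is on but its four orange rim sections still stand up: press them down with the fingertips, one section at a time, until every one is pressed home, flat and fully shut. Only press, do not lift or carry anything; the box stays where it stands, flat on the table, and the jar, spoon, bowl, plates and rolling pin are left alone.

Things in the scene. Friction and masses are not known exactly. Their poses are not given: they have to be found in the camera images.
- food_box: white food box with its lid on, 160 mm along x, 220 mm along y, loose, about 1 kg. Origin: centre of the underside, z up, yaw within 0.6 rad. Rigid blue lid panel (98 x 158 mm, top 71.5 mm above the table) and blue corners (28 mm square, top 75 mm); between the corners four orange rim sections. The walls stand under the whole rim, so pressing a section does not tip the box.
- near (a joint): orange rim section on the long side facing the robot (-x of the box): 32 mm wide, 158 mm long, hinged along its inner edge, 72.5 mm above the table. Rad: 0 = standing up (outer edge 11 mm high), 0.35 = flat on the rim, fully shut (end stop). Stiff: 5 to 6 N on the mark moves it, it stays where it is left, so one let go half-way is not shut.
- near_mark (a point): centre of the white 12 x 30 mm thumb mark on top of that section, midway along its length and 22 mm outward from its hinge. About 82 mm above the table when raised, 74.5 mm when shut (it moves with the section).
- far (a joint): orange rim section on the long side away from the robot (+x of the box): 32 mm wide, 158 mm long, hinged along its inner edge, 72.5 mm above the table. Rad: 0 = standing up (outer edge 11 mm high), 0.35 = flat on the rim, fully shut (end stop). Stiff: 5 to 6 N on the mark moves it, it stays where it is left, so one let go half-way is not shut.
- far_mark (a point): centre of the white 12 x 30 mm thumb mark on top of that section, midway along its length and 22 mm outward from its hinge. About 82 mm above the table when raised, 74.5 mm when shut (it moves with the section).
- left (a joint): orange rim section on the short side to the robot's left (+y of the box): 32 mm wide, 98 mm long, hinged along its inner edge, 72.5 mm above the table. Rad: 0 = standing up (outer edge 11 mm high), 0.35 = flat on the rim, fully shut (end stop). Stiff: 5 to 6 N on the mark moves it, it stays where it is left, so one let go half-way is not shut.
- left_mark (a point): centre of the white 12 x 30 mm thumb mark on top of that section, midway along its length and 22 mm outward from its hinge. About 82 mm above the table when raised, 74.5 mm when shut (it moves with the section).
- right (a joint): orange rim section on the short side to the robot's right (-y of the box): 32 mm wide, 98 mm long, hinged along its inner edge, 72.5 mm above the table. Rad: 0 = standing up (outer edge 11 mm high), 0.35 = flat on the rim, fully shut (end stop). Stiff: 5 to 6 N on the mark moves it, it stays where it is left, so one let go half-way is not shut.
- right_mark (a point): centre of the white 12 x 30 mm thumb mark on top of that section, midway along its length and 22 mm outward from its hinge. About 82 mm above the table when raised, 74.5 mm when shut (it moves with the section).
- clamp_jar: bystander: glass jar with clamp lid, 90 mm across, 110 mm high, beside the left end of the box, 0.24 to 0.28 m from the box's centre. Origin: centre of the underside.
- spoon: bystander: white ceramic spoon 190 mm long, lying beyond the far side of the box. Origin on its underside.
- bowl: bystander: steel bowl 176 mm across, 70 mm high, with a red plastic clip on its rim (to 85 mm), right of the box. Origin: centre of the underside.
- plate_low: bystander: blue melamine plate 196 mm across, 20 mm high, at the left. Origin: centre of the underside.
- plate_top: bystander: yellow melamine plate 150 mm across, 18 mm high, standing on the blue one. Origin: centre of the underside.
- rolling_pin: bystander: thin birch rolling pin, 30 mm thick, 410 mm long over its handles, lying at the right edge of the table. Origin: underside, mid length; its y runs along it.

How it is judged:
By the outcome, as a careful person would: the job done as asked, in the order asked, and still so for the second after the job is handed in, with the robot touching nothing.
It also fails if it takes over 45 s, if anything falls off the work surface, if the arm or the gripper's body presses on something with over 40 N, if the wrist force passes 120 N, or if a joint passes its speed limit or range.

## Robot

A 6-joint arm with a two-finger parallel gripper is mounted at the origin on the work surface. World frame = base frame: x ahead of the robot, y to its left, z up, the work surface at z = 0. Lengths are in m, angles in rad, forces in N, time in s.
With the tool pointing down it reaches from about 0.4 to 0.925 m from the base axis. Payload 12.5 kg.
Tool frame: the origin (TCP) lies at the very end of the fingers, on their centre line; the grasp point (between the pads) lies 19 mm behind it (ctrl.pinch_z is the distance from the TCP to the grasp point, in m); z points along the fingers, y is the line along which they close (so a half turn about z gives the same grasp; the last joint's range is limited). The gripper opens to 95 mm and grips with 3 to 60 N. Pads are 20 mm wide; open, the fingers measure 119 mm over their backs; the gripper's body (75 mm by 180 mm) begins 59 mm behind the grasp point.
Start: joints at [1.052, 0.491, 1.559, -0, 1.092, -0.106], TCP at [0.251, 0.573, 0.215] pointing down, gripper open.
Joint ranges: [-3.1, 3.1], [-0.84, 2.19], [0.05, 2.79], [-1.13, 4.28], [0.06, 2.93], [-2.69, 2.69]. Speed limits (rad/s): [2.22, 2.22, 2.79, 3.14, 3.14, 3.14].

## Interface

Orientations are given as [roll, pitch, yaw] about the fixed x, y, z axes, in that order (R = Rz(yaw) Ry(pitch) Rx(roll)).
In Python, from workcell import readout, vision, order, search_frame, ctrl gives the robot as it stands.
- The arm moves only by the tool drive_tool, never from a script. Its argument "increments" is a list of rows, each an object of numbers: "dx", "dy", "dz": the shift along the tool's x, y, z in units of 0.15 m (1.0 is 0.15 m); "ax", "ay", "az": the turn, a rotation vector about the tool's x, y, z in units of pi/2 rad (1.0 is pi/2 rad); "grip": the gripper's target within -1 to 1 (fully open at 1, half-way at 0, shut at -1). In form: [{"dx": .., "dy": .., "dz": .., "ax": .., "ay": .., "az": .., "grip": ..}, ...]. A call has 1 to 20 rows; each row is the pose to reach, as a shift and turn from the pose commanded when the call began, along the tool's axes at that moment; what a row does not reach only later rows make up. A row lasts 1/12 s, in which the tool goes at most 41.7 mm and 7.16 degrees, less where a joint would pass 70% of its speed; a pose out of reach is approached as far as the arm can. A call with a number of a shift or a turn outside -1 to 1 is refused whole. A call with a gripper value outside its range is refused whole. The fingers move at their own pace and stop on an object; "squeeze" is the grip in N (left out, the last holds). Time passes only in rows, so rows that repeat a pose let the fingers close. It gives the time, the measured TCP pose, the force, the opening and the grip force at its end, in the units of the state.
- readout.observe(): the state, without advancing time (a new reading comes with each control period).
- vision.camera(name): name is "scene" or "top"; returns the picture (480x640x3 uint8, red, green, blue); there is no depth.
- vision.calibration(name): a dict with "vertical_fov" (degrees; the focal length in pixels is half the picture's height over the tangent of half this angle, whatever the lens; pixels are square), "cx", "cy" (the principal point, pixels), "R" (3x3) and "t" (3): a world point X has camera coordinates R X + t. Camera axes: x right, y down, z forward; pixel columns grow to the right and rows downward; lengths in m; the calibration is good to about 2 mm. A picture is of the moment at which its call begins. calibration takes no time and is no camera call.
- order.sign_off(): hands the job in; it is judged then, once.
Trained networks look in the newest picture that a camera, given by its name, has taken for a name from the list of things; names that differ only in an ending like _2 or _b are one class to them, and where a whole thing is asked for, a point or a joint stands for the part that bears it (a point fixed in the world has none). Each returns a list of dicts, best first, with "conf" (0 to 1); they miss things now and then, are a little off and sometimes report something else, mostly with a low value. They report only what shows in the picture. A call takes as long as a camera call.
- search_frame(camera, name): "rect" ([left, top, right, bottom] in pixels, round what is visible of it).
The state is a dict: "t": time; "joint_pos": joint angles; "qd": joint speeds; "joint_torque": joint torques, N m; "position": TCP position; "ee_rot": TCP orientation; "wrist_force": force on the tool from outside, world axes, zero at the start; "ft_torque": the same for the moment, N m; "grip_width": finger opening in m; "finger_force": force on a finger pad.
Only numpy, scipy, OpenCV 4.12 (cv2) and the standard library are available. Lean on these libraries where they do the work, as an engineer would, in place of code of your own. Each camera call takes 0.05 s, during which the arm holds its last target. There are 200 camera calls.

## Working session

There is one attempt and no reset: what is moved stays moved. The work goes in short steps, Python scripts to look and compute and a tool call to move; the robot and the scene stay as the last step left them, time stands still between calls to the robot, and variables do not carry over. Pictures are saved under pics/ and viewed, at most 10 in all, crops included, and the job is handed in when it is done.

Besides the shell and the picture viewer there is one more tool, called after "Request:" in YAML: its name, and indented under it one key for each argument. drive_tool: Moves the arm, as the interface text tells. Its arguments: {"type":"object","properties":{"increments":{"type":"array"},"squeeze":{"type":"number"}},"required":["increments"]}

```bash
mkdir -p pics
cat > h.py <<'E'
import numpy as np,cv2
from workcell import readout,vision,order,search_frame,ctrl
def ray(cam,u,v,z):
    c=vision.calibration(cam);f=240/np.tan(np.radians(c["vertical_fov"])/2)
    R=np.array(c["R"]);t=np.array(c["t"])
    d=R.T@np.array([(u-c["cx"])/f,(v-c["cy"])/f,1]);o=-R.T@t
    return o+d*(z-o[2])/d[2]
def proj(cam,X):
    c=vision.calibration(cam);f=240/np.tan(np.radians(c["vertical_fov"])/2)
    p=np.array(c["R"])@X+np.array(c["t"]);return p[:2]/p[2]*f+[c["cx"],c["cy"]]
E
python3 - <<'E'
from h import *
for n in("top","scene"):
    im=vision.camera(n);cv2.imwrite(f"pics/{n}0.png",im[:,:,::-1])
print(vision.calibration("top"))
for k in("food_box","near_mark","far_mark","left_mark","right_mark","clamp_jar","bowl"):
    print(k,[(np.round(d["rect"]),round(d["conf"],2)) for d in search_frame("top",k)[:4]])
s=readout.observe();print(s)
E
```

```text
{'vertical_fov': 55.65052648360411, 'cx': 319.31021053774674, 'cy': 242.82235946772116, 'R': array([[-0.00428256, -0.99996048,  0.00779151],
       [-0.99937342,  0.00400603, -0.03516691],
       [ 0.03513431, -0.00793723, -0.99935108]]), 't': array([-0.02439217,  0.56643176,  1.41565821])}
food_box [(array([269., 206., 355., 271.]), 0.7), (array([276., 223., 289., 249.]), 0.47)]
near_mark [(array([281., 253., 334., 272.]), 0.77)]
far_mark [(array([289., 208., 342., 228.]), 0.82)]
left_mark [(array([271., 215., 286., 251.]), 0.86), (array([102., 240., 150., 292.]), 0.19)]
right_mark [(array([335., 226., 354., 262.]), 0.86), (array([273., 218., 290., 249.]), 0.73)]
clamp_jar [(array([210., 200., 242., 230.]), 0.94)]
bowl [(array([432., 201., 490., 267.]), 0.94)]
{'t': 0.45, 'joint_pos': array([ 1.05239678e+00,  4.90991847e-01,  1.55894384e+00,  1.71235740e-05,
        1.09172247e+00, -1.05603528e-01]), 'qd': array([ 1.14820974e-05, -4.13876194e-04,  6.14180881e-04,  1.34134003e-04,
        3.49311978e-04,  5.93050008e-04]), 'joint_torque': array([ 4.40992117e-04, -6.11966586e+01, -2.58235019e+01,  6.93080714e-02,
        4.48956457e-02, -2.19603425e-05]), 'position': array([0.25070577, 0.5725043 , 0.21458874]), 'ee_rot': array([-3.14152912e+00, -2.20152427e-05,  2.72878874e+00]), 'wrist_force': array([ 0.63657015, -0.90802599, -0.10552978]), 'ft_torque': array([ 0.01315844, -0.06265102,  0.01009258]), 'finger_force': 0.0, 'grip_width': 0.09497500084233229}
```

View pics/top0.png

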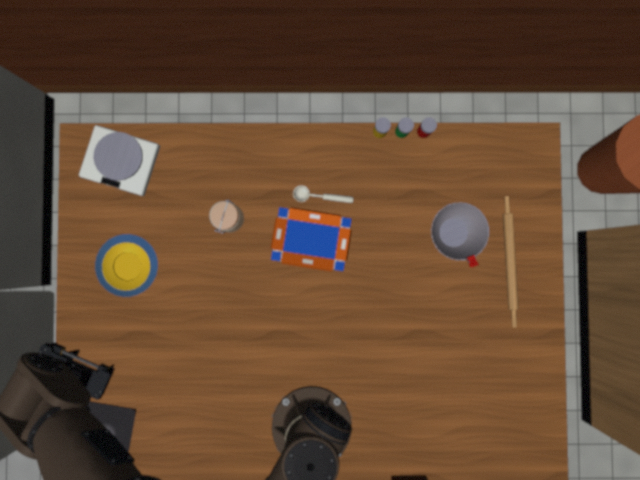

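View pics/scene0.png

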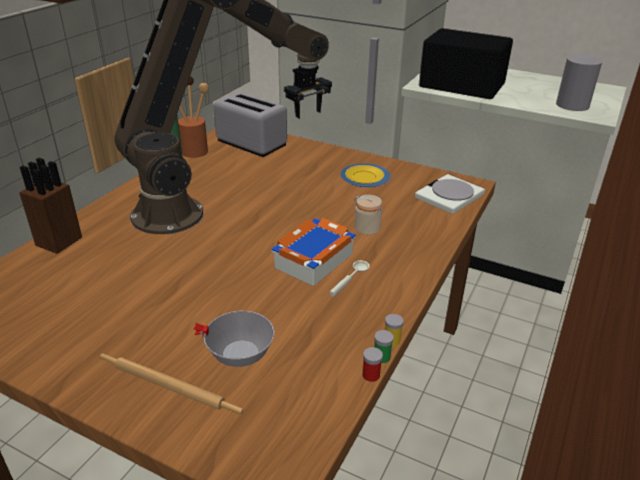

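The top picture shows the box at about (312,239), with white marks near (315,216), (308,262), (278,233) and (345,244). The jar is left at (224,216) and the spoon beyond at (323,196). The scene picture agrees. Next I fit the box pose from the colours.

```bash
cat > m.py <<'E'
from h import *
def box():
    im=vision.camera("top");h=cv2.cvtColor(im,cv2.COLOR_RGB2HSV)
    roi=np.zeros((480,640),np.uint8);roi[195:285,260:365]=255
    b=cv2.inRange(h,(100,120,60),(135,255,255))&roi
    n,l,s,c=cv2.connectedComponentsWithStats(b)
    i=1+np.argmax(s[1:,4]);v,u=np.nonzero(l==i)
    P=np.array([ray("top",a,bb,.0715)[:2] for a,bb in zip(u,v)])
    cen=P.mean(0);w,V=np.linalg.eigh(np.cov((P-cen).T));y=V[:,1]*np.sign(V[1,1])
    return im,h,roi,cen,np.arctan2(-y[0],y[1]),np.sqrt(w*12),[(c[k],s[k,4]) for k in range(1,n) if k!=i]
if __name__=="__main__":
    im,h,roi,cen,yaw,dim,cs=box()
    print("panel",cen.round(4),yaw,dim,[(ray("top",*c,.075).round(4)[:2],a) for c,a in cs])
    print("corner mean",np.mean([ray("top",*c,.075) for c,a in cs if a>15],0))
    R=np.array([[np.cos(yaw),-np.sin(yaw)],[np.sin(yaw),np.cos(yaw)]])
    for k,o in dict(near=(-.071,0),far=(.071,0),left=(0,.101),right=(0,-.101)).items():
        p=cen+R@np.array(o);q=proj("top",[*p,.082])
        g=h.astype(float);uu,vv=np.meshgrid(np.arange(640),np.arange(480))
        m=(np.hypot(uu-q[0],vv-q[1])<8)&(h[...,1]<110)&(h[...,2]>110)
        e=ray("top",uu[m].mean(),vv[m].mean(),.082)[:2] if m.any() else None
        print(k,p.round(4),q.round(1),e,m.sum())
    cv2.imwrite("pics/crop0.png",cv2.resize(im[195:285,255:370,::-1],None,fx=6,fy=6,interpolation=cv2.INTER_CUBIC))
E
python3 m.py
```

```text
panel [ 0.5763 -0.0006] -0.1620746063698958 [0.09224825 0.15218264] [(array([0.657 , 0.0835]), np.int32(62)), (array([ 0.6268, -0.1064]), np.int32(65)), (array([0.5265, 0.1046]), np.int32(61)), (array([ 0.4957, -0.085 ]), np.int32(63))]
corner mean [ 0.57649476 -0.0008168   0.075     ]
near [0.5063 0.0108] [306.9 262.2] [0.51107731 0.00990607] 52
far [ 0.6464 -0.0121] [314.5 215.2] [ 0.6417275  -0.01151459] 56
left [0.5926 0.0991] [277.2 233.3] [0.59205087 0.09424083] 52
right [ 0.56   -0.1003] [344.2 244. ] [ 0.56121977 -0.09638069] 54
```

View pics/crop0.png

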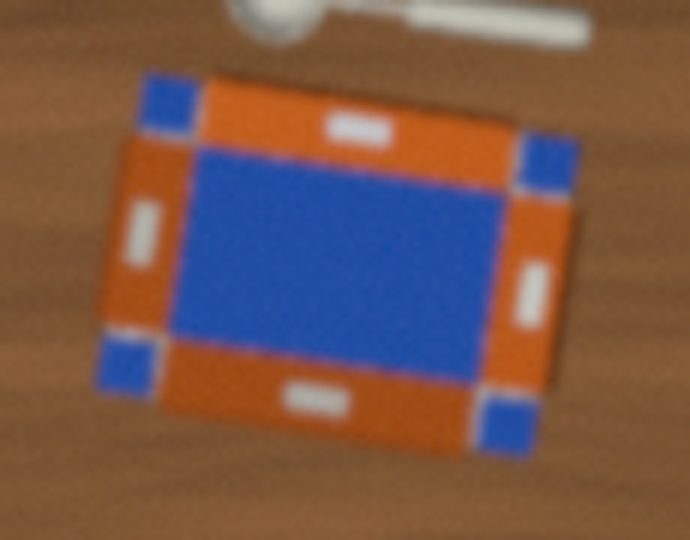

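The crop confirms the fit: all four orange sections and their marks are visible and the box yaw is about -0.16. I'm moving closed fingers to the left mark first.

Request:
drive_tool:
  increments:
    - {"dx":-1,"dy":-0.6,"grip":-1}
    - {"dx":-1,"dy":-0.6,"grip":-1}
    - {"dx":-1,"dy":-0.6,"grip":-1}
    - {"dx":-1,"dy":-0.6,"grip":-1}
    - {"dx":-1,"dy":-0.6,"grip":-1}
    - {"dx":-1,"dy":-0.6,"grip":-1}

```text
invalid input
```

Request:
drive_tool:
  increments:
    - {"dx":-1,"dy":-0.6,"grip":-1}
    - {"dx":-1,"dy":-0.6,"grip":-1}
    - {"dx":-1,"dy":-0.6,"grip":-1}
    - {"dx":-1,"dy":-0.6,"grip":-1}
    - {"dx":-1,"dy":-0.6,"grip":-1}
    - {"dx":-1,"dy":-0.6,"grip":-1}

```text
invalid input
```

Request:
drive_tool:
  increments:
    - {"dx":-1,"dy":-0.6,"az":-0.159}
    - {"dx":-1,"dy":-0.6,"az":-0.159}
    - {"dx":-1,"dy":-0.6,"az":-0.159}
    - {"dx":-1,"dy":-0.6,"az":-0.159}
    - {"dx":-1,"dy":-0.6,"az":-0.159}
    - {"dx":-1,"dy":-0.6,"az":-0.159}
    - {"dx":-1,"dy":-0.6,"az":-0.159}

```text
invalid input
```

```bash
cat > d.py <<'E'
from h import *
from scipy.spatial.transform import Rotation as Ro
s=readout.observe();R=Ro.from_euler("xyz",s["ee_rot"]).as_matrix()
c=np.array([.5764,-.0007]);a=-.162;B=np.array([[np.cos(a),-np.sin(a)],[np.sin(a),np.cos(a)]])
print(s["t"],s["position"],s["ee_rot"],s["wrist_force"],s["grip_width"])
for k,o in dict(left=(0,.099),near=(-.069,0),right=(0,-.099),far=(.069,0)).items():
    w=np.append(c+B@np.array(o),.1);print(k,w.round(4),(R.T@(w-s["position"])/.15).round(3))
E
python3 d.py
```

```text
0.5 [0.2507403  0.57249776 0.21462493] [ 3.14159093e+00 -1.02952696e-06  2.72873506e+00] [ 0.06185218 -0.97140734  0.17381223] 0.09515468557610345
left [0.5924 0.097  0.1   ] [-3.358 -1.99   0.764]
near [0.5083 0.0104 0.1   ] [-3.076 -2.743  0.764]
right [ 0.5604 -0.0984  0.1   ] [-3.686 -3.268  0.764]
far [ 0.6445 -0.0118  0.1   ] [-3.967 -2.515  0.764]
```

The move was rejected as invalid, so I'll try again with every key given.

Request:
drive_tool:
  increments:
    - {"dx":-1,"dy":-0.6,"dz":0,"ax":0,"ay":0,"az":0,"grip":-1}
    - {"dx":-1,"dy":-0.6,"dz":0,"ax":0,"ay":0,"az":0,"grip":-1}
    - {"dx":-1,"dy":-0.6,"dz":0,"ax":0,"ay":0,"az":0,"grip":-1}
    - {"dx":-1,"dy":-0.6,"dz":0,"ax":0,"ay":0,"az":0,"grip":-1}
    - {"dx":-1,"dy":-0.6,"dz":0,"ax":0,"ay":0,"az":0,"grip":-1}
    - {"dx":-1,"dy":-0.6,"dz":0,"ax":0,"ay":0,"az":0,"grip":-1}

```text
t: 1.0
position: [0.3535, 0.4282, 0.215]
ee_rot: [3.141, 0.0, 2.725]
wrist_force: [-0.7, 0.7, 0.1]
grip_width: 0.0604
finger_force: 0.0
```

Request:
drive_tool:
  increments:
    - {"dx":-1,"dy":-0.6,"dz":0,"ax":0,"ay":0,"az":0,"grip":-1}
    - {"dx":-1,"dy":-0.6,"dz":0,"ax":0,"ay":0,"az":0,"grip":-1}
    - {"dx":-1,"dy":-0.6,"dz":0,"ax":0,"ay":0,"az":0,"grip":-1}
    - {"dx":-1,"dy":-0.6,"dz":0,"ax":0,"ay":0,"az":0,"grip":-1}
    - {"dx":-1,"dy":-0.6,"dz":0,"ax":0,"ay":0,"az":0,"grip":-1}
    - {"dx":-1,"dy":-0.6,"dz":0,"ax":0,"ay":0,"az":0,"grip":-1}

```text
t: 1.5
position: [0.4543, 0.2866, 0.2146]
ee_rot: [3.141, 0.0, 2.726]
wrist_force: [-0.5, 0.3, 0.4]
grip_width: 0.0202
finger_force: 0.0
```

Request:
drive_tool:
  increments:
    - {"dx":-1,"dy":-0.6,"dz":0,"ax":0,"ay":0,"az":-0.159,"grip":-1}
    - {"dx":-1,"dy":-0.6,"dz":0,"ax":0,"ay":0,"az":-0.159,"grip":-1}
    - {"dx":-1,"dy":-0.6,"dz":0,"ax":0,"ay":0,"az":-0.159,"grip":-1}
    - {"dx":-1,"dy":-0.6,"dz":0,"ax":0,"ay":0,"az":-0.159,"grip":-1}
    - {"dx":-1,"dy":-0.6,"dz":0,"ax":0,"ay":0,"az":-0.159,"grip":-1}
    - {"dx":-1,"dy":-0.6,"dz":0,"ax":0,"ay":0,"az":-0.159,"grip":-1}
    - {"dx":-1,"dy":-0.6,"dz":0,"ax":0,"ay":0,"az":-0.159,"grip":-1}

```text
t: 2.08
position: [0.5542, 0.1461, 0.2143]
ee_rot: [3.141, -0.001, 2.978]
wrist_force: [-0.8, 0.7, 0.5]
grip_width: 0.0004
finger_force: 0.0
```

```bash
python3 d.py
```

```text
2.0833 [0.55416427 0.14614946 0.21433678] [ 3.14122682e+00 -7.67257969e-04  2.97833286e+00] [-0.76208951  0.69320148  0.50738986] 0.00044273256407108437
left [0.5924 0.097  0.1   ] [-0.305 -0.282  0.762]
near [0.5083 0.0104 0.1   ] [ 0.154 -0.943  0.762]
right [ 0.5604 -0.0984  0.1   ] [-0.307 -1.602  0.761]
far [ 0.6445 -0.0118  0.1   ] [-0.766 -0.942  0.761]
```

Request:
drive_tool:
  increments:
    - {"dx":-0.305,"dy":-0.28,"dz":0,"ax":0,"ay":0,"az":0,"grip":-1}
    - {"dx":-0.305,"dy":-0.28,"dz":0.3,"ax":0,"ay":0,"az":0,"grip":-1}
    - {"dx":-0.305,"dy":-0.28,"dz":0.55,"ax":0,"ay":0,"az":0,"grip":-1}
    - {"dx":-0.305,"dy":-0.28,"dz":0.76,"ax":0,"ay":0,"az":0,"grip":-1}
    - {"dx":-0.305,"dy":-0.28,"dz":0.76,"ax":0,"ay":0,"az":0,"grip":-1}
    - {"dx":-0.305,"dy":-0.28,"dz":0.76,"ax":0,"ay":0,"az":0,"grip":-1}
    - {"dx":-0.305,"dy":-0.28,"dz":0.76,"ax":0,"ay":0,"az":0,"grip":-1}

```text
t: 2.67
position: [0.5934, 0.0975, 0.1026]
ee_rot: [3.141, 0.002, 2.98]
wrist_force: [-0.3, -0.2, 1.1]
grip_width: 0.0007
finger_force: 0.0
```

```bash
python3 d.py
python3 - <<'E'
from h import *
im=vision.camera("scene");cv2.imwrite("pics/s1.png",cv2.resize(im[140:300,220:420,::-1],None,fx=4,fy=3.75,interpolation=cv2.INTER_CUBIC))
E
```

```text
2.6667 [0.59336743 0.09754261 0.10262431] [3.14093033e+00 1.95301610e-03 2.98029393e+00] [-0.25285552 -0.16450033  1.05685885] 0.0007014220849930621
left [0.5924 0.097  0.1   ] [ 0.006 -0.005  0.017]
near [0.5083 0.0104 0.1   ] [ 0.466 -0.664  0.016]
right [ 0.5604 -0.0984  0.1   ] [ 0.007 -1.325  0.017]
far [ 0.6445 -0.0118  0.1   ] [-0.454 -0.665  0.018]
```

View pics/s1.png

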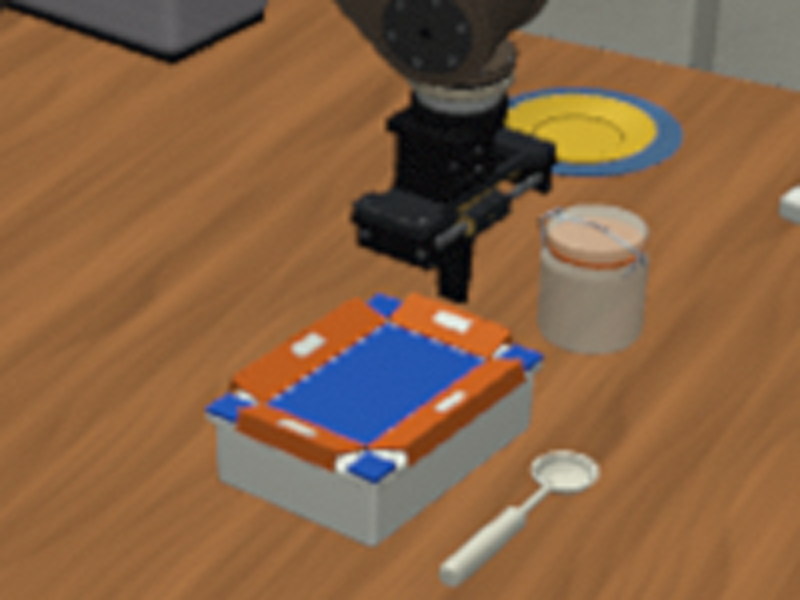

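The closed fingertips stand above the left mark (crop 452,322), and the jar is clear. I'm pressing slowly.

Request:
drive_tool:
  increments:
    - {"dx":0,"dy":0,"dz":0.06,"ax":0,"ay":0,"az":0,"grip":-1}
    - {"dx":0,"dy":0,"dz":0.1,"ax":0,"ay":0,"az":0,"grip":-1}
    - {"dx":0,"dy":0,"dz":0.12,"ax":0,"ay":0,"az":0,"grip":-1}
    - {"dx":0,"dy":0,"dz":0.14,"ax":0,"ay":0,"az":0,"grip":-1}
    - {"dx":0,"dy":0,"dz":0.15,"ax":0,"ay":0,"az":0,"grip":-1}
    - {"dx":0,"dy":0,"dz":0.16,"ax":0,"ay":0,"az":0,"grip":-1}
    - {"dx":0,"dy":0,"dz":0.17,"ax":0,"ay":0,"az":0,"grip":-1}
    - {"dx":0,"dy":0,"dz":0.17,"ax":0,"ay":0,"az":0,"grip":-1}
    - {"dx":0,"dy":0,"dz":0.17,"ax":0,"ay":0,"az":0,"grip":-1}

```text
t: 3.47
position: [0.5933, 0.096, 0.0755]
ee_rot: [3.141, 0.001, 2.978]
wrist_force: [0.3, 2.3, 3.6]
grip_width: 0.0008
finger_force: 1.7
```

Request:
drive_tool:
  increments:
    - {"dx":0,"dy":0,"dz":0.005,"ax":0,"ay":0,"az":0,"grip":-1}
    - {"dx":0,"dy":0,"dz":0.01,"ax":0,"ay":0,"az":0,"grip":-1}
    - {"dx":0,"dy":0,"dz":0.015,"ax":0,"ay":0,"az":0,"grip":-1}
    - {"dx":0,"dy":0,"dz":0.015,"ax":0,"ay":0,"az":0,"grip":-1}
    - {"dx":0,"dy":0,"dz":0.015,"ax":0,"ay":0,"az":0,"grip":-1}

```text
t: 3.88
position: [0.5934, 0.096, 0.0745]
ee_rot: [3.141, 0.002, 2.978]
wrist_force: [-2.8, 2.3, 18.1]
grip_width: 0.0006
finger_force: 9.0
```

Left is at its stop (74.5 mm, 18 N). I'll rise, go to near and descend.

Request:
drive_tool:
  increments:
    - {"dx":0,"dy":0,"dz":-0.2,"ax":0,"ay":0,"az":0,"grip":-1}
    - {"dx":0,"dy":0,"dz":-0.2,"ax":0,"ay":0,"az":0,"grip":-1}
    - {"dx":0.46,"dy":-0.66,"dz":-0.2,"ax":0,"ay":0,"az":0,"grip":-1}
    - {"dx":0.46,"dy":-0.66,"dz":-0.2,"ax":0,"ay":0,"az":0,"grip":-1}
    - {"dx":0.46,"dy":-0.66,"dz":-0.2,"ax":0,"ay":0,"az":0,"grip":-1}
    - {"dx":0.46,"dy":-0.66,"dz":-0.2,"ax":0,"ay":0,"az":0,"grip":-1}
    - {"dx":0.46,"dy":-0.66,"dz":-0.2,"ax":0,"ay":0,"az":0,"grip":-1}
    - {"dx":0.46,"dy":-0.66,"dz":-0.12,"ax":0,"ay":0,"az":0,"grip":-1}
    - {"dx":0.46,"dy":-0.66,"dz":-0.12,"ax":0,"ay":0,"az":0,"grip":-1}

```text
t: 4.63
position: [0.509, 0.0096, 0.0898]
ee_rot: [-3.142, -0.001, 2.979]
wrist_force: [-0.3, -0.1, -0.4]
grip_width: 0.0006
finger_force: 0.0
```

```bash
python3 d.py
```

```text
4.6333 [0.50900426 0.00960658 0.08975729] [-3.14157548e+00 -9.23635769e-04  2.97865665e+00] [-0.28584474 -0.10293868 -0.40075672] 0.000646219665756596
left [0.5924 0.097  0.1   ] [-0.454  0.665 -0.069]
near [0.5083 0.0104 0.1   ] [ 0.006  0.005 -0.068]
right [ 0.5604 -0.0984  0.1   ] [-0.455 -0.655 -0.069]
far [ 0.6445 -0.0118  0.1   ] [-0.914  0.006 -0.069]
```

Request:
drive_tool:
  increments:
    - {"dx":0.005,"dy":0,"dz":0.02,"ax":0,"ay":0,"az":0,"grip":-1}
    - {"dx":0.005,"dy":0,"dz":0.04,"ax":0,"ay":0,"az":0,"grip":-1}
    - {"dx":0.005,"dy":0,"dz":0.06,"ax":0,"ay":0,"az":0,"grip":-1}
    - {"dx":0.005,"dy":0,"dz":0.08,"ax":0,"ay":0,"az":0,"grip":-1}
    - {"dx":0.005,"dy":0,"dz":0.09,"ax":0,"ay":0,"az":0,"grip":-1}
    - {"dx":0.005,"dy":0,"dz":0.1,"ax":0,"ay":0,"az":0,"grip":-1}
    - {"dx":0.005,"dy":0,"dz":0.11,"ax":0,"ay":0,"az":0,"grip":-1}
    - {"dx":0.005,"dy":0,"dz":0.115,"ax":0,"ay":0,"az":0,"grip":-1}
    - {"dx":0.005,"dy":0,"dz":0.115,"ax":0,"ay":0,"az":0,"grip":-1}
    - {"dx":0.005,"dy":0,"dz":0.115,"ax":0,"ay":0,"az":0,"grip":-1}

```text
t: 5.47
position: [0.508, 0.0096, 0.0746]
ee_rot: [3.141, 0.0, 2.979]
wrist_force: [-6.7, 2.8, 17.5]
grip_width: 0.0004
finger_force: 8.7
```

Near is home (74.6 mm, 17.5 N). Right is next.

Request:
drive_tool:
  increments:
    - {"dx":0,"dy":0,"dz":-0.2,"ax":0,"ay":0,"az":0,"grip":-1}
    - {"dx":0,"dy":0,"dz":-0.2,"ax":0,"ay":0,"az":0,"grip":-1}
    - {"dx":-0.46,"dy":-0.66,"dz":-0.2,"ax":0,"ay":0,"az":0,"grip":-1}
    - {"dx":-0.46,"dy":-0.66,"dz":-0.2,"ax":0,"ay":0,"az":0,"grip":-1}
    - {"dx":-0.46,"dy":-0.66,"dz":-0.2,"ax":0,"ay":0,"az":0,"grip":-1}
    - {"dx":-0.46,"dy":-0.66,"dz":-0.2,"ax":0,"ay":0,"az":0,"grip":-1}
    - {"dx":-0.46,"dy":-0.66,"dz":-0.2,"ax":0,"ay":0,"az":0,"grip":-1}
    - {"dx":-0.46,"dy":-0.66,"dz":-0.12,"ax":0,"ay":0,"az":0,"grip":-1}
    - {"dx":-0.46,"dy":-0.66,"dz":-0.12,"ax":0,"ay":0,"az":0,"grip":-1}

```text
t: 6.22
position: [0.559, -0.0985, 0.0901]
ee_rot: [3.141, -0.002, 2.979]
wrist_force: [-0.9, 0.7, 0.3]
grip_width: 0.0004
finger_force: 0.0
```

```bash
python3 d.py
```

```text
6.2167 [ 0.55904709 -0.09853512  0.09010705] [ 3.14114530e+00 -2.13387257e-03  2.97887408e+00] [-0.89927274  0.74306172  0.29975518] 0.00043881081759973583
left [0.5924 0.097  0.1   ] [-0.008  1.322 -0.065]
near [0.5083 0.0104 0.1   ] [ 0.452  0.662 -0.065]
right [ 0.5604 -0.0984  0.1   ] [-0.009  0.002 -0.066]
far [ 0.6445 -0.0118  0.1   ] [-0.468  0.663 -0.067]
```

Request:
drive_tool:
  increments:
    - {"dx":0,"dy":0,"dz":0.02,"ax":0,"ay":0,"az":0,"grip":-1}
    - {"dx":0,"dy":0,"dz":0.04,"ax":0,"ay":0,"az":0,"grip":-1}
    - {"dx":0,"dy":0,"dz":0.06,"ax":0,"ay":0,"az":0,"grip":-1}
    - {"dx":0,"dy":0,"dz":0.08,"ax":0,"ay":0,"az":0,"grip":-1}
    - {"dx":0,"dy":0,"dz":0.09,"ax":0,"ay":0,"az":0,"grip":-1}
    - {"dx":0,"dy":0,"dz":0.1,"ax":0,"ay":0,"az":0,"grip":-1}
    - {"dx":0,"dy":0,"dz":0.11,"ax":0,"ay":0,"az":0,"grip":-1}
    - {"dx":0,"dy":0,"dz":0.118,"ax":0,"ay":0,"az":0,"grip":-1}
    - {"dx":0,"dy":0,"dz":0.118,"ax":0,"ay":0,"az":0,"grip":-1}
    - {"dx":0,"dy":0,"dz":0.118,"ax":0,"ay":0,"az":0,"grip":-1}

```text
t: 7.05
position: [0.5603, -0.0997, 0.0747]
ee_rot: [-3.141, 0.001, 2.979]
wrist_force: [-2.2, -3.8, 8.3]
grip_width: 0.0004
finger_force: 3.8
```

Request:
drive_tool:
  increments:
    - {"dx":0,"dy":0,"dz":0.006,"ax":0,"ay":0,"az":0,"grip":-1}
    - {"dx":0,"dy":0,"dz":0.012,"ax":0,"ay":0,"az":0,"grip":-1}
    - {"dx":0,"dy":0,"dz":0.012,"ax":0,"ay":0,"az":0,"grip":-1}
    - {"dx":0,"dy":0,"dz":0.012,"ax":0,"ay":0,"az":0,"grip":-1}

```text
t: 7.38
position: [0.5604, -0.0998, 0.0743]
ee_rot: [-3.141, 0.002, 2.979]
wrist_force: [-6.8, -1.1, 25.6]
grip_width: 0.0005
finger_force: 12.4
```

Request:
drive_tool:
  increments:
    - {"dx":0,"dy":0,"dz":-0.2,"ax":0,"ay":0,"az":0,"grip":-1}
    - {"dx":0,"dy":0,"dz":-0.2,"ax":0,"ay":0,"az":0,"grip":-1}
    - {"dx":-0.46,"dy":0.66,"dz":-0.2,"ax":0,"ay":0,"az":0,"grip":-1}
    - {"dx":-0.46,"dy":0.66,"dz":-0.2,"ax":0,"ay":0,"az":0,"grip":-1}
    - {"dx":-0.46,"dy":0.66,"dz":-0.2,"ax":0,"ay":0,"az":0,"grip":-1}
    - {"dx":-0.46,"dy":0.66,"dz":-0.2,"ax":0,"ay":0,"az":0,"grip":-1}
    - {"dx":-0.46,"dy":0.66,"dz":-0.2,"ax":0,"ay":0,"az":0,"grip":-1}
    - {"dx":-0.46,"dy":0.66,"dz":-0.12,"ax":0,"ay":0,"az":0,"grip":-1}
    - {"dx":-0.46,"dy":0.66,"dz":-0.12,"ax":0,"ay":0,"az":0,"grip":-1}

```text
t: 8.13
position: [0.6427, -0.0135, 0.088]
ee_rot: [-3.141, -0.003, 2.978]
wrist_force: [-0.1, -0.3, -0.5]
grip_width: 0.0003
finger_force: 0.0
```

```bash
python3 d.py
```

```text
8.1333 [ 0.64267836 -0.01352361  0.08797072] [-3.14140676e+00 -2.82492766e-03  2.97792757e+00] [-0.14785547 -0.34435964 -0.45393967] 0.00034099680707321803
left [0.5924 0.097  0.1   ] [ 0.451  0.672 -0.079]
near [0.5083 0.0104 0.1   ] [ 0.91   0.012 -0.078]
right [ 0.5604 -0.0984  0.1   ] [ 0.449 -0.648 -0.079]
far [ 0.6445 -0.0118  0.1   ] [-0.01   0.013 -0.08 ]
```

Right is home (25.6 N at 74.3 mm). Now far.

Request:
drive_tool:
  increments:
    - {"dx":-0.01,"dy":0.01,"dz":0.02,"ax":0,"ay":0,"az":0,"grip":-1}
    - {"dx":-0.01,"dy":0.01,"dz":0.04,"ax":0,"ay":0,"az":0,"grip":-1}
    - {"dx":-0.01,"dy":0.01,"dz":0.06,"ax":0,"ay":0,"az":0,"grip":-1}
    - {"dx":-0.01,"dy":0.01,"dz":0.07,"ax":0,"ay":0,"az":0,"grip":-1}
    - {"dx":-0.01,"dy":0.01,"dz":0.08,"ax":0,"ay":0,"az":0,"grip":-1}
    - {"dx":-0.01,"dy":0.01,"dz":0.09,"ax":0,"ay":0,"az":0,"grip":-1}
    - {"dx":-0.01,"dy":0.01,"dz":0.1,"ax":0,"ay":0,"az":0,"grip":-1}
    - {"dx":-0.01,"dy":0.01,"dz":0.11,"ax":0,"ay":0,"az":0,"grip":-1}
    - {"dx":-0.01,"dy":0.01,"dz":0.115,"ax":0,"ay":0,"az":0,"grip":-1}
    - {"dx":-0.01,"dy":0.01,"dz":0.115,"ax":0,"ay":0,"az":0,"grip":-1}

```text
t: 8.97
position: [0.6463, -0.0118, 0.0746]
ee_rot: [-3.142, 0.002, 2.979]
wrist_force: [-1.3, -1.8, 19.3]
grip_width: 0.0007
finger_force: 9.5
```

Far is home too. I'll rise, swing aside and look.

Request:
drive_tool:
  increments:
    - {"dx":0,"dy":0,"dz":-0.25,"ax":0,"ay":0,"az":0,"grip":-1}
    - {"dx":0,"dy":0,"dz":-0.5,"ax":0,"ay":0,"az":0,"grip":-1}
    - {"dx":0,"dy":0,"dz":-0.75,"ax":0,"ay":0,"az":0,"grip":-1}
    - {"dx":0,"dy":0,"dz":-1,"ax":0,"ay":0,"az":0,"grip":-1}
    - {"dx":0,"dy":1,"dz":-1,"ax":0,"ay":0,"az":0,"grip":-1}
    - {"dx":0,"dy":1,"dz":-1,"ax":0,"ay":0,"az":0,"grip":-1}
    - {"dx":0,"dy":1,"dz":-1,"ax":0,"ay":0,"az":0,"grip":-1}
    - {"dx":0,"dy":1,"dz":-1,"ax":0,"ay":0,"az":0,"grip":-1}
    - {"dx":0,"dy":1,"dz":-1,"ax":0,"ay":0,"az":0,"grip":-1}

```text
t: 9.72
position: [0.6694, 0.1413, 0.2217]
ee_rot: [3.141, -0.003, 2.983]
wrist_force: [0.1, 0.3, 0.3]
grip_width: 0.0003
finger_force: 0.0
```

Request:
drive_tool:
  increments:
    - {"dx":0.3,"dy":1,"dz":0,"ax":0,"ay":0,"az":0,"grip":-1}
    - {"dx":0.3,"dy":1,"dz":0,"ax":0,"ay":0,"az":0,"grip":-1}
    - {"dx":0.3,"dy":1,"dz":0,"ax":0,"ay":0,"az":0,"grip":-1}
    - {"dx":0.3,"dy":1,"dz":0,"ax":0,"ay":0,"az":0,"grip":-1}
    - {"dx":0.3,"dy":1,"dz":0,"ax":0,"ay":0,"az":0,"grip":-1}
    - {"dx":0.3,"dy":1,"dz":0,"ax":0,"ay":0,"az":0,"grip":-1}

```text
t: 10.22
position: [0.649, 0.293, 0.2217]
ee_rot: [-3.14, -0.002, 2.981]
wrist_force: [-0.1, -1.9, 0.2]
grip_width: 0.0005
finger_force: 0.0
```

Run:
```python
from m import *
im,h,roi,cen,yaw,dim,cs=box();print(cen,yaw,dim)
a=cv2.resize(im[195:285,255:370,::-1],(392,300),interpolation=cv2.INTER_CUBIC)
im=vision.camera("scene");b=cv2.resize(im[200:290,265:365,::-1],(400,300),interpolation=cv2.INTER_CUBIC)
cv2.imwrite("pics/end.png",np.hstack([a,b]))
```

```text
[ 0.57654313 -0.00078432] -0.15982676033858423 [0.0920836  0.15239316]
```

View pics/end.png

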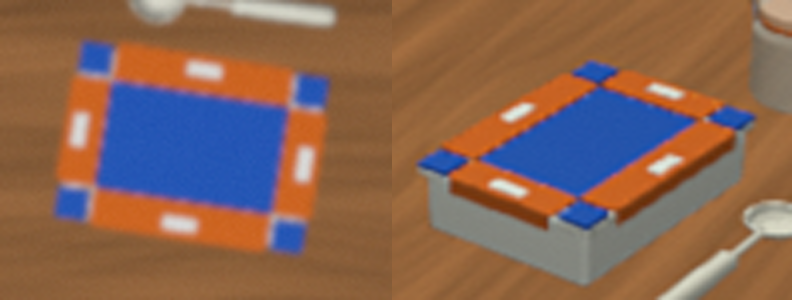

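The picture shows all four sections flat and evenly shaded, with their outer edges level at the corners. The box and its neighbours have not moved.

```bash
python3 -c "
from workcell import order;print(order.sign_off())"
```

```text
the job is handed in; nothing more can be done
None
```

All four rim sections (left, near, right, far) are pressed down to their end stops at about 10 s on the robot's clock, the box stayed where it stood, nothing else was touched, and the job is handed in (no verdict was returned).

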